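# Clamp a specimen carrier in the stage's sprung slide holder

## Robot

A 6-joint arm with a two-finger parallel gripper is mounted at the origin on the work surface. World frame = base frame: x ahead of the robot, y to its left, z up, the work surface at z = 0. Lengths are in m, angles in degrees, forces in N, time in s.
With the tool pointing down it reaches from about 0.4 to 0.825 m from the base axis. Payload 7 kg.
Tool frame: the origin (TCP) lies on the front face of the gripper's body, between the roots of the fingers; the fingertips stand 66 mm ahead of it and the grasp point (between the pads) lies 47 mm ahead of it; z points along the fingers, y is the line along which they close (so a half turn about z gives the same grasp; the last joint's range is limited). The gripper opens to 88 mm and grips with 3 to 60 N. Pads are 19 mm wide; open, the fingers measure 130 mm over their backs; the gripper's body (78 mm by 193 mm) begins 47 mm behind the grasp point.
Start: joints at [88.585, 20.546, 0.682, 0, -70.136, -16.507], TCP at [0.208, 0.642, 0.292] pointing down, gripper open.
Joint ranges: [-176.03, 176.03], [-82.01, 121.73], [-58.28, 71.71], [-173.87, 95.51], [-174.79, -0.11], [-173.66, 173.66]. Speed limits (degrees/s): [136.94, 136.94, 172.46, 180, 180, 180].

## Interface

Orientations are given as [roll, pitch, yaw] about the fixed x, y, z axes, in that order (R = Rz(yaw) Ry(pitch) Rx(roll)).
In Python, from plant import ctrl gives the robot as it stands.
- The arm moves only by the tool send_rows, never from a script. Its argument "deltas" is a list of rows, each a list of 2 entries, a list of its own where there are three numbers: the shift along the tool's x, y, z each as a share of 800 mm, from -1 to 1, then the turn about the tool's z as a share of 90 degrees, from -1 to 1. A call has exactly 5 rows; each row is the pose to reach, as a shift and turn from the pose commanded when the call began, along the tool's axes at that moment; what a row does not reach only later rows make up. A row lasts 1/12 s, in which the tool goes at most 41.7 mm and 7.16 degrees, less where a joint would pass 70% of its speed; a pose out of reach is approached as far as the arm can. A call with a number of a shift or a turn outside -1 to 1 is refused whole. A call with a gripper value outside its range is refused whole. "gripper" is the opening, from 0 (shut) to 1 (fully open), set as the call begins (left out, the last holds). The fingers move at their own pace and stop on an object; the grip force is fixed at half the most. Time passes only in rows, so rows that repeat a pose let the fingers close, or fill a call up. It gives the time, the measured TCP pose, the force, the opening and the grip force at its end, in the units of the state.
- ctrl.get_obs(): the state, without advancing time (a new reading comes with each control period).
- ctrl.snapshot(name): name is "scene" or "top"; returns a dict with "color" (480x640x3 uint8, red, green, blue), "vertical_fov" (degrees; the focal length in pixels is half the picture's height over the tangent of half this angle, whatever the lens; pixels are square), "cx", "cy" (the principal point, pixels), "rvec" (rotation vector, rad) and "tvec" (3), from world to camera coordinates, as OpenCV has them. Camera axes: x right, y down, z forward; pixel columns grow to the right and rows downward; lengths in m; the calibration is good to about 2 mm. A picture is of the moment at which its call begins. There is no depth.
- ctrl.close_job(): hands the job in; it is judged then, once.
Trained networks look in a picture, given as the dict that the camera call returned (one of the last four; its "shot" number tells which), for a name from the list of things; names that differ only in an ending like _2 or _b are one class to them, and where a whole thing is asked for, a point or a joint stands for the part that bears it (a point fixed in the world has none). Each returns a list of dicts, best first, with "conf" (0 to 1); they miss things now and then, are a little off and sometimes report something else, mostly with a low value. They report only what shows in the picture. A call takes as long as a camera call. They do not tell look-alikes from the thing itself.
- ctrl.boxes_of(picture, thing): "xy" ([column, row] as shares, 0 to 1, of the picture: columns of its width, rows of its height, amid what is visible of it).
- ctrl.cut_out(picture, thing): "pixels" (480x640 bool, what is visible of it) and "xy" ([column, row] as shares, 0 to 1, of the picture: columns of its width, rows of its height, amid what is visible of it).
The state is a dict: "clock": time; "joint_pos": joint angles; "qvel": joint speeds; "tau": joint torques, N m; "tool_pos": TCP position; "orientation": TCP orientation; "force": force on the tool from outside, world axes, zero at the start; "moment": the same for the moment, N m; "opening": finger opening in m; "gripper_force": force on a finger pad.
Only numpy, scipy, OpenCV 4.12 (cv2) and the standard library are available. Lean on these libraries where they do the work, as an engineer would, in place of code of your own. Each camera call takes 0.05 s, during which the arm holds its last target. There are 200 camera calls.

## Task

Load the carrier with the green grip into the slide holder of the microscope stage, its grip at the end away from the blue end stop: use the carrier's own long side to draw back the sprung curved arm by its orange pin, lay the carrier flat, slide it under the lip against the white fixed edge and press it gently, for a moment, against the brass screw of the end stop. Then let go so that the arm clamps it there. Do not let the arm snap back or force the carrier, and leave the red-grip carrier, the dish, the objective and the mouse where they are.

Things in the scene. Friction and masses are not known exactly. Their poses are not given: they have to be found in the camera images.
- carrier: Carrier to load: golden metal plate 100 (own x) x 60 (y) x 8 mm, 0.11 to 0.2 kg, with an upright green grip on its -x half and a glass window on its +x half. Load it with its x along the stage's x, so the grip is at the end away from the blue stop. Origin: centre of the underside, z up. Starts flat on the bench in one of two places, the red one in the other, x roughly along world x.
- carrier_grip (a point): Centre of the top of the green grip, 42 mm above the carrier's underside, 22 mm to -x of its origin. The grip is 36 (own x) x 12 (y) mm and stands from 8 to 42 mm above the underside. Take it from above across its 12 mm, with the fingertips 14 to 20 mm above the carrier's underside, so that the opening fingers clear rail and arm.
- spare: An identical carrier with a red grip. Leave alone.
- stage: Microscope scanning stage, 230 (x) x 190 (y) x 50 mm, fixed to the bench; yaw varies. Its flat dark top plate lies 50 mm above the bench and carries the white fixed edge on its +y side, the blue stop at its +x end and the sprung curved arm on its -y side. Origin on the underside, below seat.
- edge (a point): Foot of the fixed edge's inner face, 30 mm to +y of seat. The edge is a white rail along stage x, from x -60 to +60 mm, 7 mm high. From x 10 to 55 mm it is 13 mm high with a lip that overhangs 5 mm to -y, the lip's underside 10 mm above the plate: the 8 mm carrier slides under it, and passes down beside it only when more than 5 mm off the rail's face.
- seat (a point): Point on the stage's plate surface, axes parallel to the stage's: a carrier seated against the fixed edge has its origin at y = 0, z = 0 of this frame and its x along the stage's x; its x follows from the end stop.
- stop: Blue end stop, 14 (x) x 34 (y) x 10 mm, fixed on the plate near its +x end, at a place along x that varies; axes as the stage's. Origin: centre of its underside. A rigid brass screw, 8 mm thick, projects from its -x face (7 mm from the origin) by 2 to 14 mm, set by hand and not reported: the seated carrier's origin is 59 to 71 mm to -x of this origin, at the place found by feel.
- clip_pin (a point): Top centre of the upright orange pin at the arm's tip, 8 mm diameter, 1 to 29 mm above the plate. It is higher than the rail, so a carrier held level with its underside about 17 mm above the plate can push it to -y. At rest it is at x 20, y -28 mm of the seat frame: its near face stands 6 mm inside the seated carrier's place.
- pivot (a point): Top of the arm's grey pivot post, radius 9 mm, 13 mm high above the plate, at x -85, y -40 mm of the seat frame. From it the curved steel bar (8 mm thick, 2 to 10 mm above the plate) bulges out to 77 mm to -y of seat and comes back to the pin.
- clip (a joint): Angle of the sprung arm, rad: 0 at rest, growing as the pin goes to -y (105 mm of travel per rad), at most 0.45. About 0.06 with a carrier clamped, 0.13 with the carrier 8 mm off the fixed edge. The spring pushes the pin to +y with 1 N at rest, 2 N clamped, 3.3 N at 0.13. Sliding the clamped carrier along the edge meets some newtons of friction. Let slip, the arm snaps back.
- dish: Covered glass dish, 60 mm across, 17 mm high. Leave alone. Origin at the centre of its underside.
- objective: Steel microscope objective standing upright, 34 mm across, 50 mm high. Leave alone. Origin at the centre of its underside.
- mouse: Black computer mouse 100 x 58 x 26 mm. Leave alone. Origin at the centre of its underside.
Not all that is in view belongs to the job. Leave any purple or turquoise look-alike of the carrier alone.

How it is judged:
By the outcome, as a careful person would: the job done as asked, in the order asked, and still so for the second after the job is handed in, with the robot touching nothing.
It also fails if it takes over 67 s, if anything falls off the work surface, if the arm or the gripper's body presses on something with over 40 N, if the wrist force passes 120 N, or if a joint passes its speed limit or range.

## Working session

There is one attempt and no reset: what is moved stays moved. The work goes in short steps, Python scripts to look and compute and a tool call to move; the robot and the scene stay as the last step left them, time stands still between calls to the robot, and variables do not carry over. Pictures are saved under pics/ and viewed, at most 10 in all, crops included, and the job is handed in when it is done.

Besides the shell and the picture viewer there is one more tool, called after "Request:" as name(argument=value, ...) on one line, values as JSON. send_rows: Moves the arm, as the interface text tells. Shift numbers are shares of 800 mm and turn numbers shares of 90 degrees, none past 1 either way. Its arguments: {"type":"object","properties":{"deltas":{"type":"array","items":{"type":"array"}},"gripper":{"type":"number"}},"required":["deltas"]}

```bash
mkdir -p pics; ls
cat > h.py <<'E'
import numpy as np, cv2
from plant import ctrl
def cam(s):
    f=240/np.tan(np.radians(s["vertical_fov"])/2)
    K=np.array([[f,0,s["cx"]],[0,f,s["cy"]],[0,0,1.]])
    R=cv2.Rodrigues(np.array(s["rvec"],float))[0]; t=np.array(s["tvec"],float).ravel()
    return K,R,t
def ray(s,px,z):
    K,R,t=cam(s); d=R.T@np.linalg.inv(K)@np.array([px[0],px[1],1.]); c=-R.T@t
    return c+d*(z-c[2])/d[2]
def proj(s,P):
    K,R,t=cam(s); q=K@(R@np.asarray(P,float)+t); return q[:2]/q[2]
E
python3 - <<'E'
from h import *
o=ctrl.get_obs(); print(o)
for n in("scene","top"):
    s=ctrl.snapshot(n); cv2.imwrite(f"pics/{n}0.png",s["color"][:,:,::-1])
    K,R,t=cam(s); print(n,{k:v for k,v in s.items() if k!="color"},"pos",-R.T@t)
    for th,z in(("carrier",.008),("carrier_grip",.042),("spare",.008),("stage",.05),("stop",.06),("edge",.05),("seat",.05),("clip_pin",.079),("pivot",.063)):
        try:
            for b in ctrl.boxes_of(s,th)[:3]:
                p=(b["xy"][0]*640,b["xy"][1]*480); print(th,round(b["conf"],2),np.round(p,1),np.round(ray(s,p,z),4))
        except Exception as e: print(th,e)
E
```

```text
pics
{'clock': 0.0, 'joint_pos': array([ 8.85854993e+01,  2.05922698e+01,  6.33928889e-01, -1.85025195e-02,
       -7.01358221e+01, -1.65071378e+01]), 'qvel': array([ 0.11242597,  0.06780039, -0.00416926,  0.01359368,  0.05708554,
       -0.06691017]), 'tau': array([-3.99249475e-04, -5.82712662e+01,  2.93063700e+01,  6.99740991e+00,
        6.98400821e-03, -1.65924876e-04]), 'tool_pos': array([0.2076134 , 0.64188463, 0.29121944]), 'orientation': array([ 1.79904776e+02, -1.00807749e-02, -1.79279314e+01]), 'force': array([-1.11529105,  0.57466921, -0.18554389]), 'moment': array([ 0.00310077, -0.03217006,  0.00995127]), 'gripper_force': 0.0, 'opening': 0.08758048236077895}
scene {'vertical_fov': 44.06602272414708, 'cx': 311.0976456745284, 'cy': 246.42612590540836, 'rvec': array([ 2.31702434,  0.90078577, -0.31846212]), 'tvec': array([-0.33720351, -0.25621555,  1.65222672]), 'shot': 1} pos [ 1.08579726 -0.68909018  1.12044847]
carrier 0.75 [432.1 164.6] [0.5249 0.4144 0.008 ]
carrier 0.74 [353.7 147.2] [0.3221 0.3242 0.008 ]
carrier 0.63 [466.6 204.2] [0.6759 0.3525 0.008 ]
carrier_grip 
[... 927 characters left out ...]
7.8 318.5] [0.3322 0.3243 0.008 ]
carrier_grip 0.88 [168.  320.9] [0.327  0.3154 0.042 ]
carrier_grip 0.61 [131.2 247.4] [0.5129 0.4173 0.042 ]
carrier_grip 0.56 [186.8 260.2] [0.4821 0.2735 0.042 ]
spare 0.82 [410.1 267.9] [ 0.4732 -0.3064  0.008 ]
stage 0.96 [306.1 225.4] [ 0.5759 -0.0312  0.05  ]
stage 0.17 [327.2 230.8] [ 0.5628 -0.0856  0.05  ]
stop 0.73 [308.1 227.1] [ 0.5703 -0.0365  0.06  ]
stop 0.51 [297.8 202.9] [ 0.6325 -0.009   0.06  ]
stop 0.44 [163.2 185.7] [0.6716 0.3374 0.06  ]
edge 0.93 [307.1 229.8] [ 0.5645 -0.0339  0.05  ]
seat 0.8 [304.3 230.3] [ 0.5631 -0.0268  0.05  ]
clip_pin 0.48 [327. 238.] [ 0.5408 -0.0846  0.079 ]
pivot 0.98 [306.6 228.1] [ 0.5673 -0.0328  0.063 ]
```

View pics/scene0.png

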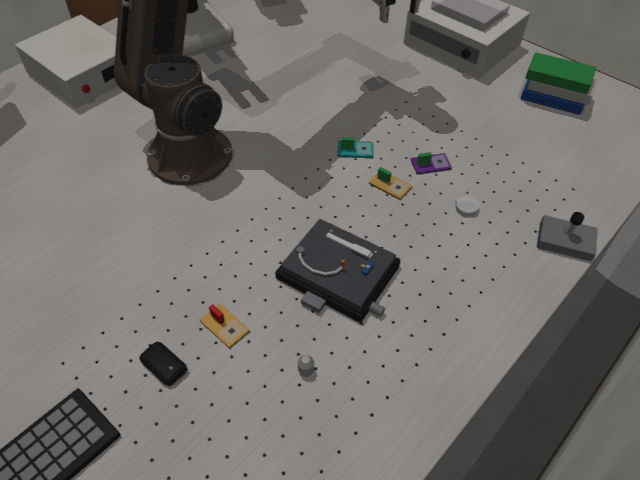

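View pics/top0.png

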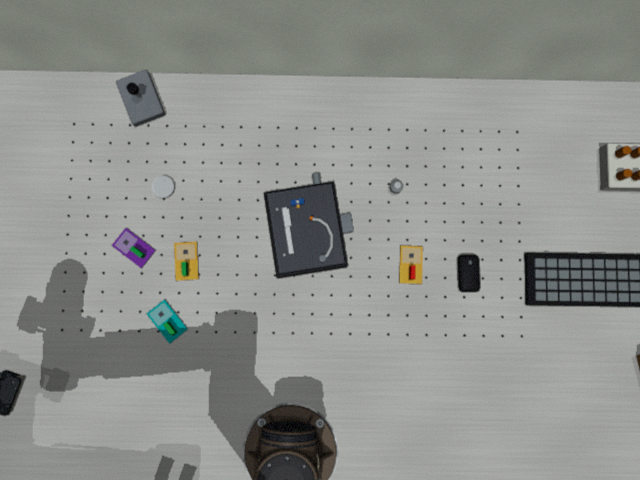

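```bash
cat >> h.py <<'E'
def blobs(s,box,lo,hi,amin=4):
    x0,y0,x1,y1=box; h=cv2.cvtColor(np.ascontiguousarray(s["color"]),cv2.COLOR_RGB2HSV)
    m=cv2.inRange(h,np.array(lo),np.array(hi)); k=np.zeros_like(m); k[y0:y1,x0:x1]=m[y0:y1,x0:x1]
    n,l,st,c=cv2.connectedComponentsWithStats(k)
    return sorted([(int(st[i,4]),np.round(c[i],2),cv2.minAreaRect(np.argwhere(l==i)[:,::-1].astype(np.float32))) for i in range(1,n) if st[i,4]>=amin],key=lambda q:-q[0])
E
python3 - <<'E'
from h import *
B={"scene":(270,215,405,320),"top":(255,165,360,285)}
C={"scene":(360,160,420,205),"top":(168,232,206,290)}
for n in B:
    s=ctrl.snapshot(n)
    for nm,b,lo,hi in(("blue",B[n],(100,120,50),(125,255,255)),("orange",B[n],(5,120,90),(18,255,255)),("white",B[n],(0,0,150),(180,60,255)),("gold",C[n],(12,100,120),(30,255,255)),("green",C[n],(40,100,30),(80,255,255))):
        for q in blobs(s,b,lo,hi)[:3]: print(n,nm,q[0],q[1],np.round(cv2.boxPoints(q[2]),1).tolist())
    m=ctrl.cut_out(s,"stage")[0]["pixels"]; pts=np.argwhere(m)[:,::-1].astype(np.float32)
    print("stage",m.sum(),cv2.minAreaRect(pts)); np.save(f"m_{n}.npy",m)
    x0,y0,x1,y1=B[n]; cv2.imwrite(f"pics/{n}_crop.png",cv2.resize(s["color"][y0:y1,x0:x1,::-1],None,fx=5,fy=5,interpolation=cv2.INTER_CUBIC))
E
```

```text
scene blue 61 [367.16 267.57] [[360.8999938964844, 270.29998779296875], [369.0, 260.5], [373.6000061035156, 264.29998779296875], [365.5, 274.0]]
scene orange 10 [342.5 260.8] [[341.0, 260.0], [344.0, 260.0], [344.0, 262.0], [341.0, 262.0]]
scene orange 7 [362.14 265.29] [[360.6000061035156, 265.79998779296875], [361.6000061035156, 263.79998779296875], [364.0, 265.0], [363.0, 267.0]]
scene white 180 [350.37 244.57] [[327.0, 235.0], [329.20001220703125, 230.60000610351562], [369.6000061035156, 250.8000030517578], [367.3999938964844, 255.1999969482422]]
scene gold 233 [387.69 184.53] [[368.6000061035156, 181.8000030517578], [375.79998779296875, 167.39999389648438], [411.3999938964844, 185.1999969482422], [404.20001220703125, 199.60000610351562]]
scene green 142 [383.81 174.88] [[374.79998779296875, 176.39999389648438], [379.6000061035156, 166.8000030517578], [392.79998779296875, 173.39999389648438], [388.0, 183.0]]
scene green 10 [418.5 162. ] [[418.0, 160.0], [419.0, 160.0], [419.0, 164.0], [418.0, 164.0]]
stage 7710 ((338.001220703125, 273.55615234375), (115.16610717773438, 86.4059829
[... 604 characters left out ...]
28 [287.61 228.39] [[281.8999938964844, 208.1999969482422], [287.8999938964844, 207.3000030517578], [294.70001220703125, 252.39999389648438], [288.70001220703125, 253.39999389648438]]
top white 60 [326.17 233.73] [[313.0, 219.0], [324.1000061035156, 215.0], [337.20001220703125, 251.3000030517578], [326.1000061035156, 255.3000030517578]]
top gold 488 [186.2  263.57] [[173.5, 242.5], [196.3000030517578, 241.39999389648438], [198.10000610351562, 279.0], [175.1999969482422, 280.1000061035156]]
top green 81 [184.27 268.32] [[181.0, 262.0], [187.0, 262.0], [187.0, 275.0], [181.0, 275.0]]
stage 6649 ((310.2225341796875, 223.19651794433594), (99.74951934814453, 84.77188873291016), 81.25383758544922)
```

View pics/top_crop.png

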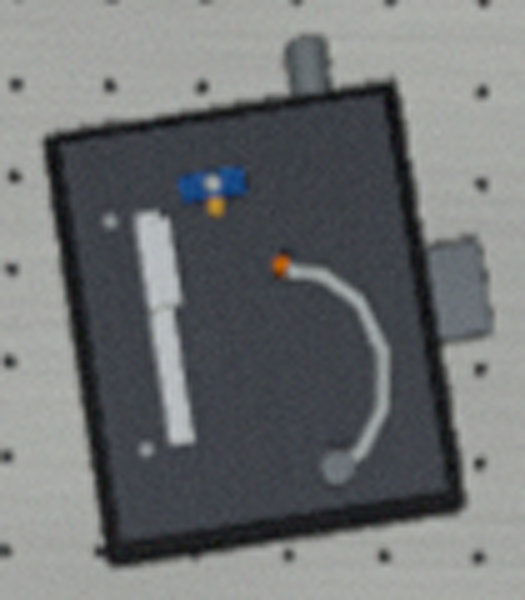

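View pics/scene_crop.png

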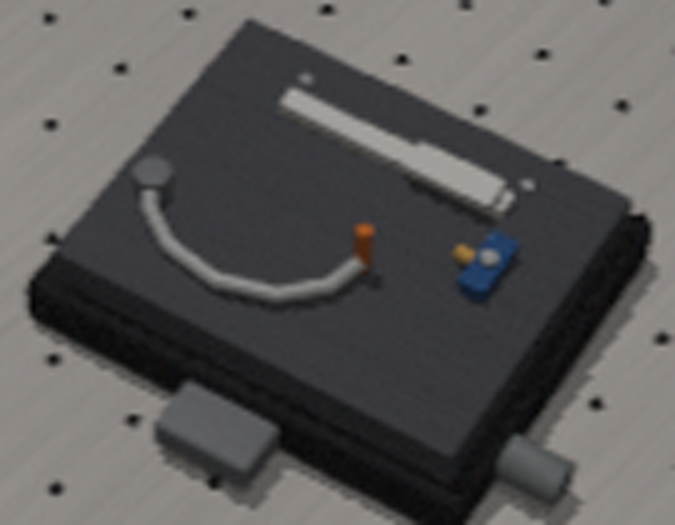

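```bash
cat > fit.py <<'E'
from h import *
from scipy.optimize import least_squares
S={n:ctrl.snapshot(n) for n in("scene","top")}
off={"scene":(270,215),"top":(255,165)}
F={"top":[((281,262),(20,-28,79)),((338,466),(-85,-40,63)),((195,443),(-60,30,57)),((167,212),(55,25,63)),((182,303),(10,25,63))],
 "scene":[((365,230),(20,-28,79)),((152,170),(-85,-40,63)),((281,98),(-60,30,57)),((498,205),(55,25,63))]}
px=lambda n,u:(np.array(u)+.5)/5-.5+np.array(off[n])
def W(p,q): c,s=np.cos(p[2]),np.sin(p[2]); return np.array([p[0]+(c*q[0]-s*q[1])/1e3,p[1]+(s*q[0]+c*q[1])/1e3,q[2]/1e3])
def res(p,ns): return np.concatenate([proj(S[n],W(p,q))-px(n,u) for n in ns for u,q in F[n]])
for ns in(["top"],["scene"],["top","scene"]):
    r=least_squares(lambda p:res(p,ns),[.57,-.03,.1]); p=r.x
    print(ns,np.round(p[:2],4),np.degrees(p[2]).round(2)); print(np.round(r.fun.reshape(-1,2),1).tolist())
c,s=np.cos(p[2]),np.sin(p[2])
for n,u,z in(("top",(213,184),.06),("scene",(490,258),.0605),("top",(216,211),.055),("scene",(458,252),.055)):
    w=ray(S[n],px(n,u),z)[:2]-p[:2]; print("stop/screw tip in seat",n,np.round([(c*w[0]+s*w[1])*1e3,(-s*w[0]+c*w[1])*1e3],1))
# carrier
t=S["top"]
cs=[ray(t,q,.008)[:2] for q in blobs(t,(168,232,206,290),(12,100,120),(30,255,255))[0][2] and cv2.boxPoints(blobs(t,(168,232,206,290),(12,100,120),(30,255,255))[0][2])]
cs=np.array(cs);print("plate corners",cs.round(4).tolist(),cs.mean(0).round(4))
h={n:cv2.inRange(cv2.cvtColor(np.ascontiguousarray(S[n]["color"]),cv2.COLOR_RGB2HSV),(12,100,120),(30,255,255))|cv2.inRange(cv2.cvtColor(np.ascontiguousarray(S[n]["color"]),cv2.COLOR_RGB2HSV),(40,100,30),(80,255,255)) for n in S}
# silhouette fit: hulls of gold+green vs projected hull of plate box + grip box
def box(x0,x1,y0,y1,z0,z1): return [(x,y,z) for x in(x0,x1) for y in(y0,y1) for z in(z0,z1)]
win={"scene":(360,160,416,205),"top":(168,232,206,290)}
def mask(n,p,k=8):
    m=np.zeros((480*k,640*k),np.uint8) if 0 else None
    x0,y0,x1,y1=win[n]; m=np.zeros(((y1-y0)*k,(x1-x0)*k),np.uint8)
    for b in(box(-50,50,-30,30,0,8),box(-40,-4,-6,6,8,42)):
        q=np.array([(proj(S[n],W(p,v))+.5-np.array([x0,y0]))*k for v in b]).astype(np.float32)
        cv2.fillConvexPoly(m,cv2.convexHull(q).astype(np.int32),255)
    return cv2.resize(m,(x1-x0,y1-y0),interpolation=cv2.INTER_AREA)/255.
obs={}
for n,(x0,y0,x1,y1) in win.items():
    o=h[n][y0:y1,x0:x1]; o=cv2.morphologyEx(o,cv2.MORPH_CLOSE,np.ones((7,7),np.uint8)); 
    k,l,st,_=cv2.connectedComponentsWithStats(o); o=l==1+st[1:,4].argmax(); obs[n]=o
from scipy.optimize import minimize
for ns in(["top"],["scene"],["top","scene"]):
    f=lambda p:sum(((mask(n,p)-obs[n])**2).sum() for n in ns)
    r=minimize(f,[.478,.281,.05],method="Nelder-Mead",options=dict(initial_simplex=[[.478,.281,0],[.483,.281,0],[.478,.286,0],[.478,.281,.1]],xatol=1e-5))
    print("carrier",ns,r.x[:2].round(4),np.degrees(r.x[2]).round(2),round(r.fun,1),"grip",W(r.x,(-22,0,42)).round(4))
    for n,z in(("dish",.017),("objective",.05)):pass
E
python3 fit.py
```

```text
['top'] [ 0.5689 -0.0191] 10.16
[[0.0, 0.0], [-0.0, -0.2], [-0.2, -0.6], [0.2, 0.9], [-0.0, -0.1]]
['scene'] [ 0.5693 -0.0202] 9.83
[[0.5, -0.4], [0.7, -0.2], [0.2, 0.8], [-1.3, -0.0]]
['top', 'scene'] [ 0.569  -0.0195] 10.03
[[0.2, 0.0], [0.1, -0.2], [-0.0, -0.7], [0.4, 0.8], [0.1, -0.2], [0.6, -0.6], [0.8, -0.3], [0.2, 0.6], [-1.2, -0.3]]
stop/screw tip in seat top [68.5  0.2]
stop/screw tip in seat scene [68.6 -1.1]
stop/screw tip in seat top [55.2  0.8]
stop/screw tip in seat scene [53. -2.]
plate corners [[0.5309, 0.3177], [0.5347, 0.2577], [0.4358, 0.2495], [0.4321, 0.3091]] [0.4834 0.2835]
carrier ['top'] [0.4836 0.2844] 4.64 273.0 grip [0.4617 0.2826 0.042 ]
carrier ['scene'] [0.4812 0.2825] 0.5 293.7 grip [0.4592 0.2824 0.042 ]
carrier ['top', 'scene'] [0.4834 0.2842] 4.93 570.3 grip [0.4615 0.2823 0.042 ]
```

Request:
send_rows(deltas=[[[0.02,0.015,0],-0.05],[[0.06,0.045,0],-0.1],[[0.1,0.075,0],-0.15],[[0.14,0.105,0],-0.2],[[0.18,0.135,0],-0.251]], gripper=0.6)

```text
clock: 1.72
tool_pos: [0.3121, 0.4936, 0.2922]
orientation: [-180.0, -0.0, 4.9]
force: [0.5, 0.3, 0.3]
opening: 0.06
gripper_force: 0.0
```

Request:
send_rows(deltas=[[[0.025,0.043,0],0],[[0.051,0.086,0],0],[[0.076,0.129,0],0],[[0.101,0.172,0],0],[[0.127,0.216,0],0]])

```text
clock: 2.13
tool_pos: [0.4275, 0.3295, 0.2926]
orientation: [-180.0, -0.0, 4.7]
force: [0.6, 0.8, 0.2]
opening: 0.0526
gripper_force: 0.0
```

Request:
send_rows(deltas=[[[0.014,0.025,0.03],0],[[0.025,0.045,0.07],0],[[0.034,0.058,0.1],0],[[0.038,0.064,0.125],0],[[0.038,0.064,0.125],0]])

```text
clock: 2.55
tool_pos: [0.4603, 0.2799, 0.1883]
orientation: [179.8, 0.3, 4.5]
force: [-0.6, -0.5, -0.3]
opening: 0.0526
gripper_force: 0.0
```

```bash
cat >> h.py <<'E'
def goto(P,yaw):
    o=ctrl.get_obs(); d=np.array(P)-o["tool_pos"]; y=np.radians(o["orientation"][2]); c,s=np.cos(y),np.sin(y)
    v=np.array([c*d[0]+s*d[1],s*d[0]-c*d[1],-d[2]])
    print("at",o["clock"],o["tool_pos"].round(4),o["orientation"].round(2),"F",o["force"].round(2),"M",o["moment"].round(2),"op",o["opening"])
    print("mm",(v*1e3).round(1),"shares",(v/.8).round(4),"turn",round(-((yaw-o["orientation"][2]+180)%360-180)/90,4))
E
python3 -c "
from h import *
s=ctrl.snapshot('top')
goto((.4615,.282,.083),4.7)
goto((.4615,.282,.083),4.7)
b=blobs(s,(168,232,206,290),(12,100,120),(30,255,255))[0];print(b)"
```

```text
at 2.6 [0.4609 0.2813 0.1906] [1.7984e+02 1.6000e-01 4.5800e+00] F [ 0.24 -0.08  0.67] M [ 0.01 -0.05 -0.  ] op 0.05274775951839707
mm [  0.6  -0.6 107.6] shares [ 0.0008 -0.0008  0.1345] turn -0.0013
at 2.6 [0.4609 0.2813 0.1906] [1.7984e+02 1.6000e-01 4.5800e+00] F [ 0.24 -0.08  0.67] M [ 0.01 -0.05 -0.  ] op 0.05274775951839707
mm [  0.6  -0.6 107.6] shares [ 0.0008 -0.0008  0.1345] turn -0.0013
(53, array([184.57, 243.58]), ((185.09115600585938, 245.18527221679688), (6.059023857116699, 22.241985321044922), 85.60128784179688))
```

Request:
send_rows(deltas=[[[0,0,0.02],0],[[0,0,0.055],0],[[0,0,0.09],0],[[0,0,0.12],0],[[0,0,0.136],0]])

```text
clock: 3.02
tool_pos: [0.461, 0.2834, 0.0826]
orientation: [180.0, 0.0, 4.7]
force: [-1.1, -0.1, -0.5]
opening: 0.0528
gripper_force: 0.0
```

Request:
send_rows(deltas=[[[0,0,0],0],[[0,0,0],0],[[0,0,0],0],[[0,0,0],0],[[0,0,0],0]], gripper=0)

```text
clock: 3.43
tool_pos: [0.4618, 0.2835, 0.0849]
orientation: [-179.9, -0.1, 4.7]
force: [-0.5, -0.1, 0.2]
opening: 0.0252
gripper_force: 0.0
```

Request:
send_rows(deltas=[[[0,0,0],0],[[0,0,0],0],[[0,0,0],0],[[0,0,0],0],[[0,0,0],0]])

```text
clock: 3.85
tool_pos: [0.4615, 0.2827, 0.0841]
orientation: [-180.0, -0.0, 4.7]
force: [-1.3, -0.7, 7.4]
opening: 0.0115
gripper_force: 30.0
```

Request:
send_rows(deltas=[[[0,0,-0.01],0],[[0,0,-0.04],0],[[0,0,-0.08],0],[[0,0,-0.12],0],[[0,0,-0.15],0]])

```text
clock: 4.27
tool_pos: [0.4615, 0.2827, 0.2062]
orientation: [-179.9, -0.1, 4.7]
force: [1.1, 0.2, -1.7]
opening: 0.0117
gripper_force: 30.0
```

Request:
send_rows(deltas=[[[0.003,0.02,0],0],[[0.01,0.06,0],0],[[0.019,0.11,0],0],[[0.026,0.155,0],0],[[0.034,0.2,0],0]])

```text
clock: 4.68
tool_pos: [0.5011, 0.1238, 0.2038]
orientation: [-180.0, -0.0, 4.7]
force: [0.0, -0.5, -1.4]
opening: 0.0118
gripper_force: 30.0
```

Request:
send_rows(deltas=[[[0.008,0.045,0],-0.02],[[0.016,0.09,0],-0.04],[[0.022,0.13,0],-0.059],[[0.027,0.16,0],-0.059],[[0.03,0.176,0],-0.059]])

```text
clock: 5.1
tool_pos: [0.5367, -0.0157, 0.2036]
orientation: [180.0, 0.0, 9.9]
force: [0.4, 0.3, -1.4]
opening: 0.0117
gripper_force: 30.0
```

```bash
cat > ov.py <<'E'
from h import *
import sys
def W(p,q): c,s=np.cos(p[2]),np.sin(p[2]); return np.array([p[0]+(c*q[0]-s*q[1])/1e3,p[1]+(s*q[0]+c*q[1])/1e3,p[3]+q[2]/1e3])
def overlay(tag,zu=.083):
    o=ctrl.get_obs(); T=o["tool_pos"]; y=np.radians(o["orientation"][2])
    car=(*T[:2],y,T[2]-zu); st=(.569,-.0195,np.radians(10.03),.05); ims=[]
    for n,(x0,y0,x1,y1) in{"scene":(285,170,395,310),"top":(255,165,365,305)}.items():
        s=ctrl.snapshot(n); k=4; im=cv2.resize(s["color"][y0:y1,x0:x1,::-1],None,fx=k,fy=k,interpolation=cv2.INTER_CUBIC)
        def L(p,pts,col): cv2.polylines(im,[np.array([((proj(s,W(p,q))+.5-(x0,y0))*k-.5)*8 for q in pts]).astype(np.int32)],False,col,1,cv2.LINE_AA,3)
        for z in(0,8): L(car,[(-28,-30,z),(72,-30,z),(72,30,z),(-28,30,z),(-28,-30,z)],(255,0,255))
        L(st,[(-60,30,7),(10,30,7)],(0,255,255)); L(st,[(10,25,13),(55,25,13)],(0,255,255))
        L(st,[(16,-28,29),(24,-28,29)],(0,255,0));L(st,[(20,-32,29),(20,-24,29)],(0,255,0))
        ims.append(im)
    cv2.imwrite(f"pics/{tag}.png",np.hstack(ims))
if __name__=="__main__": overlay(sys.argv[1]); goto((.5374,-.0129,.15),10)
E
python3 ov.py ov1
```

```text
at 5.2 [ 0.5367 -0.015   0.2034] [1.7999e+02 4.0000e-02 9.8000e+00] F [-0.26  0.49 -2.29] M [ 0.02  0.02 -0.01] op 0.011535898070502707
mm [ 1.  -2.  53.4] shares [ 0.0013 -0.0025  0.0668] turn -0.0022
```

View pics/ov1.png

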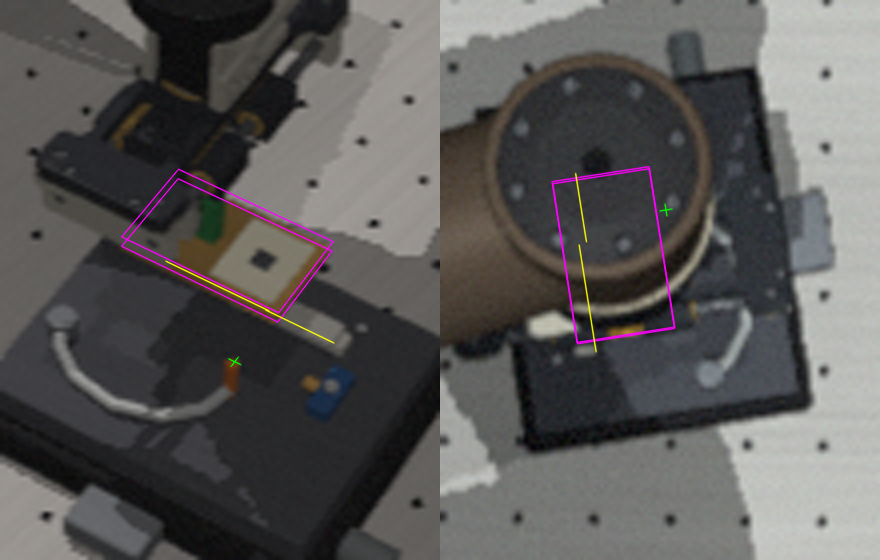

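Request:
send_rows(deltas=[[[0.001,-0.0025,0.01],-0.002],[[0.001,-0.0025,0.027],-0.002],[[0.001,-0.0025,0.047],-0.002],[[0.001,-0.0025,0.061],-0.002],[[0.001,-0.0025,0.067],-0.002]])

```text
clock: 5.62
tool_pos: [0.536, -0.01, 0.1477]
orientation: [-180.0, 0.2, 10.2]
force: [-0.7, 0.4, -2.2]
opening: 0.0116
gripper_force: 30.0
```

```bash
python3 -c "
from h import *
goto((.5374,-.0129,.15),10.03)
s=ctrl.snapshot('scene'); print([ (q[0],q[1]) for q in blobs(s,(310,245,360,275),(5,120,60),(18,255,255))])
goto((.5374+.02*.1736,-.0129-.02*.9848,.15),10.03)"
```

```text
at 5.6167 [ 0.536  -0.01    0.1477] [-1.800e+02  1.700e-01  1.022e+01] F [-0.74  0.36 -2.24] M [0.   0.03 0.01] op 0.011610205502643281
mm [ 0.9  3.1 -2.3] shares [ 0.0011  0.0039 -0.0028] turn 0.0021
[(180, array([342.31, 255.39]))]
at 5.6667 [ 0.5361 -0.0101  0.1477] [180.     0.18  10.22] F [-0.78 -0.02 -1.93] M [-0.06  0.14  0.05] op 0.01193250797748958
mm [ 0.7 23.  -2.3] shares [ 0.0009  0.0288 -0.0029] turn 0.0021
```

Request:
send_rows(deltas=[[[0,0.003,0],0],[[0,0.006,0],0],[[0,0.009,0],0],[[0,0.012,0],0],[[0,0.015,0],0]])

```text
clock: 6.08
tool_pos: [0.5401, -0.0227, 0.1505]
orientation: [-180.0, -0.1, 10.2]
force: [1.1, 1.5, -1.8]
opening: 0.0119
gripper_force: 30.0
```

Request:
send_rows(deltas=[[[0,0.003,0],0],[[0,0.006,0],0],[[0,0.009,0],0],[[0,0.011,0],0],[[0,0.013,0],0]])

```text
clock: 6.5
tool_pos: [0.5416, -0.0329, 0.1499]
orientation: [-180.0, -0.0, 10.2]
force: [1.4, 3.6, -1.1]
opening: 0.0118
gripper_force: 30.0
```

```bash
cat >> h.py <<'E'
def stg():
    o=ctrl.get_obs(); T=o["tool_pos"]; c,s=np.cos(np.radians(10.03)),np.sin(np.radians(10.03)); d=T[:2]-(.569,-.0195); F=o["force"]
    print("t",o["clock"],"carrier in seat mm",((c*d[0]+s*d[1])*1e3+22).round(1),((-s*d[0]+c*d[1])*1e3).round(1),((T[2]-.133)*1e3).round(1),"yaw",o["orientation"].round(2),"F stage",(c*F[0]+s*F[1]).round(2),(-s*F[0]+c*F[1]).round(2),F[2].round(2),"M",o["moment"].round(3),"op",round(o["opening"],4))
E
python3 ov.py ov2; python3 -c "
from h import *
stg()"
```

```text
at 6.6 [ 0.5415 -0.033   0.1499] [-1.7999e+02 -3.0000e-02  1.0150e+01] F [ 1.74  3.39 -0.68] M [ 1.34 -0.5   0.21] op 0.011831540935682226
mm [ -0.5 -20.5  -0.1] shares [-0.0006 -0.0256 -0.0002] turn 0.0017
t 6.6 carrier in seat mm -7.5 -8.5 16.9 yaw [-1.7999e+02 -3.0000e-02  1.0150e+01] F stage 2.3 3.03 -0.68 M [ 1.341 -0.501  0.214] op 0.0118
```

View pics/ov2.png

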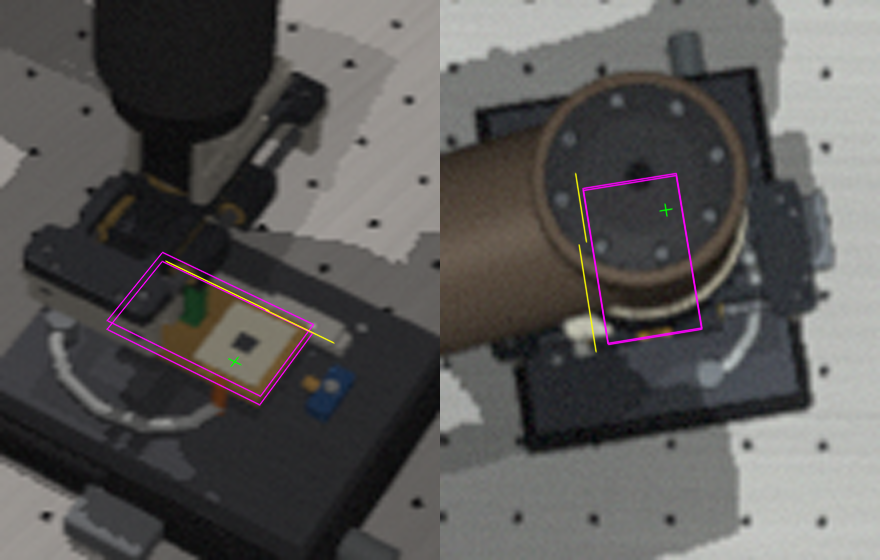

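Request:
send_rows(deltas=[[[0,0.001,0],0],[[0,0.002,0],0],[[0,0.002,0.004],0],[[0,0.002,0.008],0],[[0,0.002,0.011],0]])

```text
clock: 7.02
tool_pos: [0.541, -0.0346, 0.1404]
orientation: [-180.0, 0.1, 10.2]
force: [-0.3, 3.2, 0.7]
opening: 0.0117
gripper_force: 30.0
```

Request:
send_rows(deltas=[[[0,0,0.002],0],[[0,0,0.004],0],[[0,0,0.006],0],[[0,0,0.0075],0],[[0,0,0.0075],0]])

```text
clock: 7.43
tool_pos: [0.5412, -0.0346, 0.1346]
orientation: [-180.0, 0.0, 10.1]
force: [0.0, 3.9, -0.4]
opening: 0.0116
gripper_force: 30.0
```

```bash
python3 -c "
from h import *
stg()"
```

```text
t 7.4333 carrier in seat mm -8.0 -10.0 1.6 yaw [-1.800e+02  4.000e-02  1.015e+01] F stage 0.74 3.87 -0.38 M [1.271 0.232 0.187] op 0.0116
```

Request:
send_rows(deltas=[[[0,0,0.0005],0],[[0,0,0.001],0],[[0,0,0.0015],0],[[0,0,0.0015],0],[[0,0,0.0015],0]])

```text
clock: 7.85
tool_pos: [0.5412, -0.0346, 0.1341]
orientation: [180.0, 0.0, 10.2]
force: [-2.7, 4.4, 4.4]
opening: 0.0118
gripper_force: 30.0
```

```bash
python3 -c "
from h import *
stg(); s=ctrl.snapshot('top'); stg()"
```

```text
t 7.85 carrier in seat mm -8.0 -10.0 1.1 yaw [1.800e+02 2.000e-02 1.016e+01] F stage -1.91 4.83 4.36 M [1.405 1.14  0.115] op 0.0118
t 7.9 carrier in seat mm -7.9 -10.0 1.1 yaw [1.800e+02 1.000e-02 1.016e+01] F stage -1.92 4.43 3.29 M [1.33  1.092 0.131] op 0.0119
```

Request:
send_rows(deltas=[[[0,-0.001,-0.0004],0],[[0,-0.003,-0.0004],0],[[0,-0.005,-0.0004],0],[[0,-0.007,-0.0004],0],[[0,-0.009,-0.0004],0]])

```text
clock: 8.32
tool_pos: [0.5401, -0.0275, 0.1341]
orientation: [180.0, 0.0, 10.2]
force: [-1.8, -0.1, 2.0]
opening: 0.012
gripper_force: 30.0
```

```bash
python3 -c "
from h import *
stg(); s=ctrl.snapshot('top'); stg()"
```

```text
t 8.3167 carrier in seat mm -7.9 -2.8 1.1 yaw [1.7998e+02 2.0000e-02 1.0150e+01] F stage -1.78 0.19 2.04 M [0.185 0.472 0.026] op 0.012
t 8.3667 carrier in seat mm -7.8 -2.6 1.1 yaw [1.7999e+02 1.0000e-02 1.0160e+01] F stage -0.9 1.75 2.03 M [0.577 0.728 0.063] op 0.0119
```

Request:
send_rows(deltas=[[[0,-0.0008,0],0],[[0,-0.0016,0],0],[[0,-0.0024,0],0],[[0,-0.0024,0],0],[[0,-0.0024,0],0]])

```text
clock: 8.78
tool_pos: [0.5399, -0.0255, 0.1341]
orientation: [-180.0, -0.0, 10.2]
force: [-1.4, 1.1, 1.4]
opening: 0.012
gripper_force: 30.0
```

Request:
send_rows(deltas=[[[0,-0.0004,0],0],[[0,-0.0008,0],0],[[0,-0.0008,0],0],[[0,-0.0008,0],0],[[0,-0.0008,0],0]])

```text
clock: 9.2
tool_pos: [0.5398, -0.0249, 0.1341]
orientation: [180.0, -0.0, 10.2]
force: [-2.0, 1.2, 1.8]
opening: 0.0117
gripper_force: 30.0
```

```bash
python3 -c "
from h import *
stg()"
```

```text
t 9.2 carrier in seat mm -7.7 -0.2 1.1 yaw [ 1.800e+02 -1.000e-02  1.016e+01] F stage -1.76 1.55 1.85 M [-0.01   0.41   0.041] op 0.0117
```

Request:
send_rows(deltas=[[[0,-0.0004,0],0],[[0,-0.0008,0],0],[[0,-0.0008,0],0],[[0,-0.0008,0],0],[[0,-0.0008,0],0]])

```text
clock: 9.62
tool_pos: [0.5397, -0.0247, 0.1341]
orientation: [180.0, 0.0, 10.2]
force: [0.3, -6.1, -0.1]
opening: 0.0117
gripper_force: 30.0
```

```bash
python3 -c "
from h import *
stg()"
```

```text
t 9.6167 carrier in seat mm -7.7 0.0 1.1 yaw [179.97   0.    10.16] F stage -0.79 -6.05 -0.06 M [-2.031 -0.285 -0.039] op 0.0117
```

Request:
send_rows(deltas=[[[0,0.0005,0],0],[[0.001,0.0005,0],0],[[0.003,0.0005,0],0],[[0.005,0.0005,0],0],[[0.007,0.0005,0],0]])

```text
clock: 10.03
tool_pos: [0.5431, -0.0241, 0.1341]
orientation: [-180.0, 0.2, 10.1]
force: [-9.6, -1.3, 10.7]
opening: 0.0118
gripper_force: 30.0
```

```bash
python3 -c "
from h import *
stg();s=ctrl.snapshot('scene');stg()
x0,y0,x1,y1=325,225,385,285; cv2.imwrite('pics/c3.png',cv2.resize(s['color'][y0:y1,x0:x1,::-1],None,fx=9,fy=9,interpolation=cv2.INTER_CUBIC))"
```

```text
t 10.0333 carrier in seat mm -4.3 -0.1 1.1 yaw [-180.      0.24   10.13] F stage -9.7 0.42 10.67 M [-0.82   3.2   -0.035] op 0.0118
t 10.0833 carrier in seat mm -3.9 -0.1 1.1 yaw [180.     0.23  10.14] F stage -7.62 -1.06 10.65 M [-0.957  2.83  -0.02 ] op 0.012
```

View pics/c3.png

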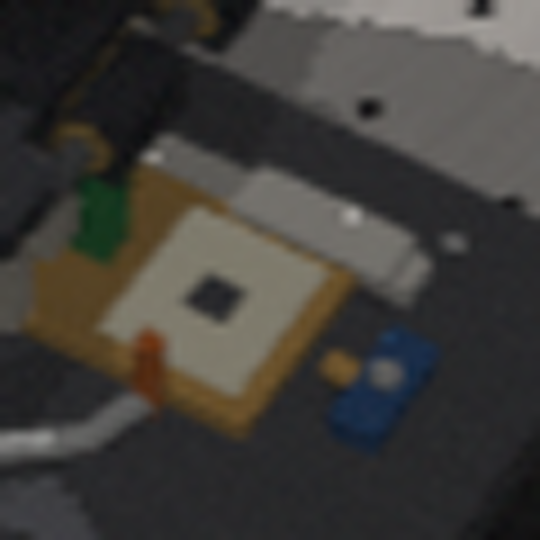

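Request:
send_rows(deltas=[[[0,0,-0.0005],0],[[0,0,-0.001],0],[[0,0,-0.001],0],[[0,0,-0.001],0],[[0,0,-0.001],0]])

```text
clock: 10.5
tool_pos: [0.5437, -0.024, 0.1343]
orientation: [-180.0, 0.2, 10.1]
force: [-5.0, -4.1, 1.4]
opening: 0.0119
gripper_force: 30.0
```

```bash
python3 -c "
from h import *
stg()"
```

```text
t 10.5 carrier in seat mm -3.7 -0.1 1.3 yaw [-180.      0.19   10.13] F stage -5.64 -3.21 1.36 M [-1.195  1.68   0.   ] op 0.0119
```

Request:
send_rows(deltas=[[[0.0005,0.0002,0],0],[[0.001,0.0002,0],0],[[0.0015,0.0002,0],0],[[0.002,0.0002,0],0],[[0.0025,0.0002,0],0]])

```text
clock: 10.92
tool_pos: [0.547, -0.0235, 0.1345]
orientation: [-180.0, 0.0, 10.1]
force: [-3.3, -1.9, -2.2]
opening: 0.0114
gripper_force: 30.0
```

```bash
python3 -c "
from h import *
stg()"
```

```text
t 10.9167 carrier in seat mm -0.4 -0.1 1.5 yaw [-1.7999e+02  4.0000e-02  1.0150e+01] F stage -3.61 -1.33 -2.2 M [-0.789  1.14  -0.021] op 0.0114
```

Request:
send_rows(deltas=[[[0.0005,0,0.0003],0],[[0.001,0,0.0003],0],[[0.0015,0,0.0003],0],[[0.002,0,0.0003],0],[[0.0025,0,0.0003],0]])

```text
clock: 11.33
tool_pos: [0.5493, -0.0231, 0.1346]
orientation: [-180.0, -0.0, 10.2]
force: [-2.3, -1.4, -1.1]
opening: 0.0117
gripper_force: 30.0
```

```bash
python3 -c "
from h import *
stg()"
```

```text
t 11.3333 carrier in seat mm 2.0 -0.1 1.6 yaw [-1.800e+02 -1.000e-02  1.015e+01] F stage -2.51 -0.95 -1.06 M [-0.597  1.046 -0.07 ] op 0.0117
```

Request:
send_rows(deltas=[[[0.0005,0,0.0002],0],[[0.001,0,0.0002],0],[[0.0015,0,0.0002],0],[[0.0015,0,0.0002],0],[[0.0015,0,0.0002],0]])

```text
clock: 11.75
tool_pos: [0.5501, -0.0229, 0.1345]
orientation: [-180.0, 0.0, 10.2]
force: [-5.5, -0.9, 0.7]
opening: 0.0118
gripper_force: 30.0
```

```bash
python3 -c "
from h import *
stg()"
```

```text
t 11.75 carrier in seat mm 2.8 -0.1 1.5 yaw [-1.800e+02  3.000e-02  1.015e+01] F stage -5.58 0.08 0.73 M [-0.308  1.838  0.017] op 0.0118
```

Request:
send_rows(deltas=[[[0.0003,0,0],0],[[0.0006,0,0],0],[[0.0008,0,0],0],[[0.0008,0,0],0],[[0.0008,0,0],0]])

```text
clock: 12.17
tool_pos: [0.5502, -0.0229, 0.1344]
orientation: [-180.0, 0.1, 10.1]
force: [-6.7, -0.6, 3.4]
opening: 0.0118
gripper_force: 30.0
```

```bash
python3 -c "
from h import *
stg()"
```

```text
t 12.1667 carrier in seat mm 2.9 -0.1 1.4 yaw [-1.7999e+02  9.0000e-02  1.0150e+01] F stage -6.68 0.57 3.42 M [-0.264  2.452  0.006] op 0.0118
```

Request:
send_rows(deltas=[[[0.0005,0,-0.0005],0],[[0.001,0,-0.0005],0],[[0.001,0,-0.0005],0],[[0.001,0,-0.0005],0],[[0.001,0,-0.0005],0]])

```text
clock: 12.58
tool_pos: [0.5503, -0.0229, 0.1345]
orientation: [-180.0, 0.2, 10.1]
force: [-8.7, -0.8, 1.7]
opening: 0.0121
gripper_force: 30.0
```

```bash
python3 -c "
from h import *
stg();s=ctrl.snapshot('scene');stg()
x0,y0,x1,y1=325,225,385,285; cv2.imwrite('pics/c4.png',cv2.resize(s['color'][y0:y1,x0:x1,::-1],None,fx=9,fy=9,interpolation=cv2.INTER_CUBIC))"
```

```text
t 12.5833 carrier in seat mm 3.0 -0.1 1.5 yaw [-1.7999e+02  1.6000e-01  1.0130e+01] F stage -8.73 0.75 1.67 M [-2.02e-01  3.00e+00 -2.00e-03] op 0.0121
t 12.6333 carrier in seat mm 3.0 -0.1 1.6 yaw [-1.7999e+02  1.6000e-01  1.0130e+01] F stage -8.0 0.76 1.98 M [-0.173  2.969 -0.026] op 0.0122
```

View pics/c4.png

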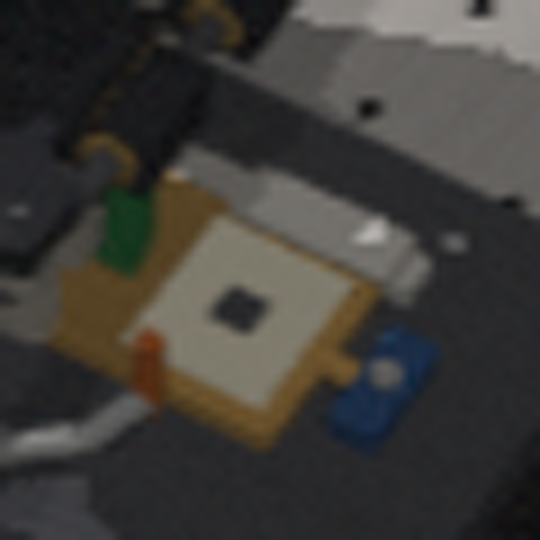

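Request:
send_rows(deltas=[[[-0.0005,0,0],0],[[-0.001,0,0],0],[[-0.001,0,0],0],[[-0.001,0,0],0],[[-0.001,0,0],0]])

```text
clock: 13.05
tool_pos: [0.5502, -0.0229, 0.1346]
orientation: [-180.0, 0.1, 10.1]
force: [-4.9, -2.1, 0.5]
opening: 0.012
gripper_force: 30.0
```

Request:
send_rows(deltas=[[[0,0,0],0],[[0,0,0],0],[[0,0,0],0],[[0,0,0],0],[[0,0,0],0]], gripper=0.5)

```text
clock: 13.47
tool_pos: [0.5516, -0.0226, 0.1352]
orientation: [-180.0, -0.1, 10.2]
force: [-0.5, 0.6, -0.6]
opening: 0.0393
gripper_force: 0.0
```

Request:
send_rows(deltas=[[[0,0,0],0],[[0,0,0],0],[[0,0,0],0],[[0,0,0],0],[[0,0,0],0]])

```text
clock: 13.88
tool_pos: [0.551, -0.0228, 0.1349]
orientation: [180.0, -0.0, 10.2]
force: [0.2, -0.2, 1.0]
opening: 0.0434
gripper_force: 0.0
```

```bash
python3 -c "
from h import *
stg();s=ctrl.snapshot('scene')
x0,y0,x1,y1=315,215,395,295; cv2.imwrite('pics/c5.png',cv2.resize(s['color'][y0:y1,x0:x1,::-1],None,fx=7,fy=7,interpolation=cv2.INTER_CUBIC))"
```

```text
t 13.8833 carrier in seat mm 3.7 -0.1 1.9 yaw [180.    -0.    10.16] F stage 0.21 -0.22 1.01 M [-0.053 -0.039  0.022] op 0.0434
```

View pics/c5.png

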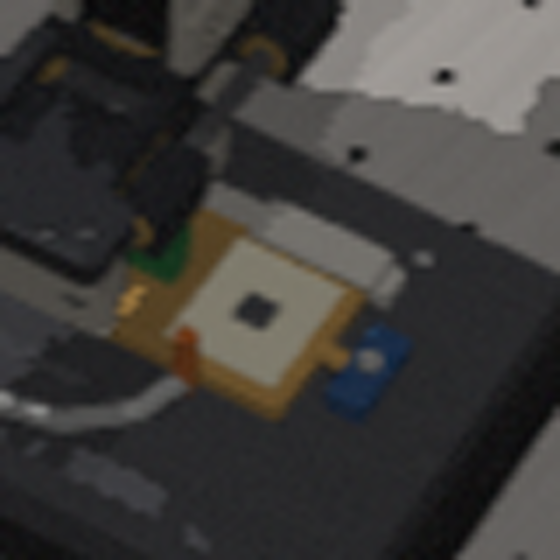

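The carrier sits under the lip with its end against the screw (about 330,352 in the crop), the pin is clamping it, and the fingers are open. Next I lift straight up.

Request:
send_rows(deltas=[[[0,0,-0.01],0],[[0,0,-0.03],0],[[0,0,-0.06],0],[[0,0,-0.09],0],[[0,0,-0.12],0]])

```text
clock: 14.35
tool_pos: [0.5508, -0.0229, 0.2325]
orientation: [180.0, 0.0, 10.2]
force: [0.0, 0.1, 0.4]
opening: 0.0439
gripper_force: 0.0
```

Request:
send_rows(deltas=[[[-0.02,-0.02,-0.02],0],[[-0.05,-0.05,-0.04],0],[[-0.07,-0.09,-0.04],0],[[-0.07,-0.13,-0.04],0],[[-0.07,-0.16,-0.04],0]])

```text
clock: 14.77
tool_pos: [0.4722, 0.0946, 0.2645]
orientation: [-179.9, -0.1, 10.2]
force: [1.4, 0.1, -0.4]
opening: 0.0435
gripper_force: 0.0
```

Request:
send_rows(deltas=[[[0,-0.04,0],0],[[0,-0.08,0],0],[[0,-0.11,0],0],[[0,-0.12,0],0],[[0,-0.12,0],0]])

```text
clock: 15.18
tool_pos: [0.4561, 0.1895, 0.2634]
orientation: [-180.0, -0.0, 10.3]
force: [0.0, 0.2, -0.3]
opening: 0.0439
gripper_force: 0.0
```

```bash
python3 -c "
from h import *
A=ctrl.snapshot('scene');B=ctrl.snapshot('top')
f=lambda s,b,k:cv2.resize(s['color'][b[1]:b[3],b[0]:b[2],::-1],(400,400),interpolation=cv2.INTER_CUBIC)
cv2.imwrite('pics/c6.png',np.hstack([f(A,(300,215,400,315),4),f(B,(260,170,360,270),4)]))"
```

```text
(no output)
```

View pics/c6.png

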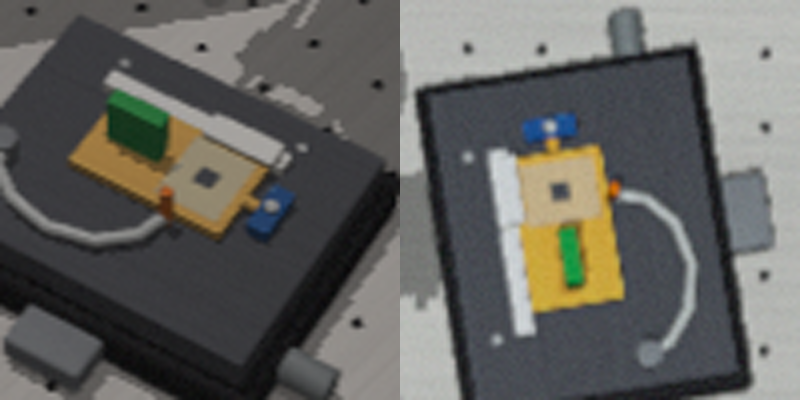

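Both views show the carrier flush with the rail, under the lip, touching the screw (top crop about 552,150) and clamped by the pin (615,188).

```bash
python3 -c "
from plant import ctrl
print(ctrl.close_job())"
```

```text
the job is handed in; nothing more can be done
None
```

The green-grip carrier is in the slide holder: flat under the lip, against the white edge and the brass screw, clamped by the sprung arm, and the robot is clear. I handed the job in at about 15 s; no verdict came back.

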